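Set the gas stream selector and take a sample

ROBOT

A 7-joint arm with a two-finger parallel gripper is mounted at the origin on the work surface. World frame = base frame: x ahead of the robot, y to its left, z up, the work surface at z = 0. Lengths are in mm, angles in rad, forces in N, time in s.
With the tool pointing down it reaches from about 425 to 925 mm from the base axis. Payload 6.8 kg.
Tool frame: the origin (TCP) lies midway between the tips of the shut fingers; the grasp point (between the pads) lies robot.hold_point_z behind it (robot.hold_point_z is the distance from the TCP to the grasp point, in mm); z points along the fingers, y is the direction in which the jaws open and shut (so a half turn about z gives the same grasp; the last joint's range is limited). The gripper opens to 85 mm and grips with 20 to 120 N. Pads are 22 mm wide; open, the fingers measure 114 mm over their backs; the gripper's body (76 mm by 85 mm) begins 54 mm behind the grasp point. The pads swing forward as they close: fully open they stand 13 mm farther back than shut.
Start: joints at [-1.247, 0.477, 0.022, 1.555, -0.011, 1.109, -0.083], TCP at [282.49, 613.063, 231.308] pointing down, gripper open.
Joint ranges: [-2.96, 2.96], [-0.34, 2.1], [-1.41, 1.46], [0.24, 2.44], [-1.37, 4.51], [0.17, 1.92], [-2.96, 2.96]. Speed limits (rad/s): [2.39, 2.39, 3.14, 3.14, 3.14, 3.14, 3.14].

INTERFACE

Orientations are given as a unit quaternion [w, x, y, z].
In Python, from bench import robot, fingers, solver, viewer, order, get_clock, get_q, get_joint_vel, get_tau, get_tool_pos, get_eef_rot, get_ft_force, get_moment, get_gripper_width gives the robot as it stands. The module is installed in compiled form; this text tells all that it offers. Calls block until the motion is done:
- robot.movep(position, orientation): joint-space move of the TCP to a pose.
- robot.move_l(position, velocity=150, rotation=None, stop_force=None): straight line of the TCP; rotation=None keeps the orientation; velocity is the mean speed in mm/s. With stop_force (N) it stops when the force on the tool has changed by that much, and returns True; else False.
- robot.movej(angles): joint-space move.
- fingers.grip(opening, strength=None): finger opening in mm; strength is the grip in N (None keeps the last); returns when the fingers have stopped.
- robot.pause(seconds).
- solver.inverse_kinematics(position, orientation): joint angles nearest the present ones, or None.
- viewer.camera(name): name is "scene" or "top" or "wrist"; returns the picture (384x512x3 uint8, blue, green, red); there is no depth.
- viewer.camera_params(name): a dict with "fx", "fy", "cx", "cy" (pixels), "k1" (the pictures are not rectified: a ray, as slopes to the right and down, at radius r is drawn at 1 + k1 r^2 times it, then the intrinsics apply), "R" (3x3) and "t" (3): a world point X has camera coordinates R X + t; the wrist camera has in their place "T_tool_cam" (4x4, takes a point from camera to tool coordinates, whose origin is the TCP and whose axes are the flange's). Camera axes: x right, y down, z forward; pixel columns grow to the right and rows downward; lengths in mm; the calibration is good to about 2 mm. A picture is of the moment at which its call begins: read the wrist's pose just before it. camera_params takes no time and is no camera call.
A pose or a line that the arm cannot do raises robot.MotionError and nothing moves.
- order.finish_job(): hands the job in, once; it reports no verdict.
Readings, each from a call of its own:
- get_clock(): time.
- get_q(): joint angles.
- get_joint_vel(): joint speeds.
- get_tau(): joint torques, N m.
- get_tool_pos(): TCP position.
- get_eef_rot(): TCP orientation.
- get_ft_force(): force on the tool from outside, world axes, zero at the start.
- get_moment(): the same for the moment, N m.
- get_gripper_width(): finger opening in mm.
Only numpy, scipy, OpenCV 4.12 (cv2) and the standard library are available. Lean on these libraries where they do the work, as an engineer would, in place of code of your own. Each camera call takes 0.05 s, during which the arm holds its last target.

TASK

On the gas module, push the selector's black tab round until it clicks to rest pointing at the round plate with three bars; only then press the round steel sample button beside it all the way down and let it come back up. Do it all with the fingertips, pushing gently: grip and lift nothing, and leave the bottle, the sample cylinder, the brass cap and the wrench where they are.

Things in the scene. Friction and masses are not known exactly. Their poses are not given: they have to be found in the camera images.
- module: Fixed white gas module, a low box 240 mm (its x) by 280 mm (its y), flat top 60 mm above the bench. Origin: centre of its underside, z up; its front (-x) faces the robot. On top: selector, four round plates in an arc along the front, button at the rear right as the robot sees it. A plain plate without bars (40 mm, 3 mm thick) marks the closed position, where the tab points at the start.
- dial_axis (a point): Point on the selector's vertical turning axis at the height of the module's top (60 mm above the bench). The selector is a black round hub, 84 mm in diameter and 22 mm high above the module's top (25 mm at the small steel cap in the middle), with one black tab sticking out radially.
- tab_mid (a point): Middle line of the tab's top edge, 70 mm from the turning axis, 32 mm above the module's top. The tab is an upright black plate 12 mm thick, from the hub (42 mm from the axis) out to 92 mm from the axis, lower edge 6 mm and upper edge 32 mm above the module's top; either flat side can be pushed, sideways along the arc.
- tab_tip (a point): Outer end of the tab's top edge on its middle line, 92 mm from the turning axis. The direction from dial_axis to tab_tip is where the selector points. Pointing straight at a plate, it is 23 mm (horizontally) from that plate's centre.
- selector (a joint): Selector angle, rad, counter-clockwise from above. Spring detents hold it at -0.7, 0 (closed, plain plate, the start), 0.7 and 1.4; at each the tab points straight at a plate. Stops at -0.82 and 1.52. Pushing sideways 70 mm from the axis takes up to 6 N, most near the start of a step; past half way the spring snaps it ahead into the next position, where it settles within about 0.03 rad.
- plate1: Fixed round metal plate, 40 mm across, 3 mm thick, on the module's top, with one raised black bar (each 5 x 20 mm, under 1 mm high). Origin: centre of its underside, 60 mm above the bench, 115 mm from the selector's axis. It marks one of the three gas positions; which one changes from start to start.
- plate2: Fixed round metal plate, 40 mm across, 3 mm thick, on the module's top, with two raised black parallel bars (each 5 x 20 mm, under 1 mm high). Origin: centre of its underside, 60 mm above the bench, 115 mm from the selector's axis. It marks one of the three gas positions; which one changes from start to start.
- plate3: Fixed round metal plate, 40 mm across, 3 mm thick, on the module's top, with three raised black parallel bars (each 5 x 20 mm, under 1 mm high). Origin: centre of its underside, 60 mm above the bench, 115 mm from the selector's axis. It marks one of the three gas positions; which one changes from start to start. This is the one to select.
- sample_button_top (a point): Centre of the top of the sample button, a round steel push button 28 mm across in a black housing on the module's top, at x = 75 mm, y = -95 mm in the module's frame; up, it stands 82 mm above the bench. It is pressed straight down.
- sample_button (a joint): Travel of the sample button in m: 0 up, 0.006 fully down. Spring return; fully down takes about 5 N.
- vial_bottle: Bystander: loose amber bottle 44 mm across and 75 mm tall, standing on the bench at the module's left. Origin: centre of its underside.
- sample_cylinder: Bystander: loose steel sample cylinder 44 mm across and 120 mm tall, standing on the bench at the module's right. Origin: centre of its underside.
- port_cap: Bystander: loose brass cap 22 mm across and 26 mm tall, standing on the module's top at the rear left. Origin: centre of its underside.
- wrench: Bystander: loose steel wrench 150 mm long, lying flat on the bench behind the module. Origin near its middle, its length along its x axis.

How it is judged:
By the outcome, as a careful person would: the job done as asked, in the order asked, and still so for the second after the job is handed in, with the robot touching nothing.
It also fails if it takes over 45 s, if anything falls off the work surface, if the arm or the gripper's body presses on something with over 40 N, if the wrist force passes 120 N, or if a joint passes its speed limit or range.

## Working session

There is one attempt and no reset: what is moved stays moved. The work goes in short steps, each a Python script; the robot and the scene stay as the last script left them, time stands still between calls to the robot, and variables do not carry over. Pictures are saved under pics/ and viewed, and the job is handed in when it is done.

```bash
mkdir -p pics; ls
python3 - <<'E'
from bench import *
import cv2, numpy as np
np.set_printoptions(precision=4,suppress=True)
for n in ["scene","top","wrist"]:
    im=viewer.camera(n); cv2.imwrite(f"pics/{n}0.png",im)
    print(n,viewer.camera_params(n))
print(get_clock(),get_tool_pos(),get_eef_rot(),get_gripper_width(),robot.hold_point_z)
E
```

```text
pics
scene {'fx': 392.533250894752, 'fy': 392.533250894752, 'cx': 254.74506210714307, 'cy': 190.70512929417248, 'k1': -0.004597170939549382, 'R': array([[ 0.4987,  0.8667, -0.0156],
       [ 0.4773, -0.2895, -0.8297],
       [-0.7236,  0.4063, -0.558 ]]), 't': array([-328.0586, -238.7573, 1283.8339])}
top {'fx': 492.82658647580337, 'fy': 492.82658647580337, 'cx': 246.7765173588188, 'cy': 191.6670770292631, 'k1': 0.05180115542817142, 'R': array([[-0.005 , -1.    , -0.002 ],
       [-0.9959,  0.0051, -0.0902],
       [ 0.0902,  0.0016, -0.9959]]), 't': array([  21.3257,  641.2721, 1071.2392])}
wrist {'fx': 266.5794458625397, 'fy': 266.5794458625397, 'cx': 255.95221073970245, 'cy': 192.61042574764963, 'k1': -0.028843378970690028, 'T_tool_cam': array([[   0.0006,   -0.9594,   -0.2821,   72.4731],
       [   1.    ,    0.0005,    0.0004,   -0.5962],
       [  -0.0003,   -0.2821,    0.9594, -142.2957],
       [   0.    ,    0.    ,    0.    ,    1.    ]])}
0.15 [282.2949 612.6192 230.5271] [-0.0001  0.2142  0.9768 -0.0007] 85.41477562091846 18.700000000000003
```

View pics/scene0.png

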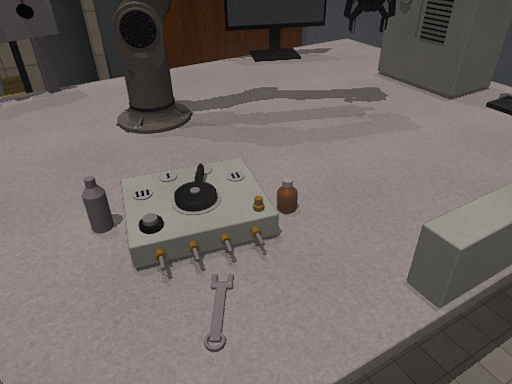

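View pics/top0.png

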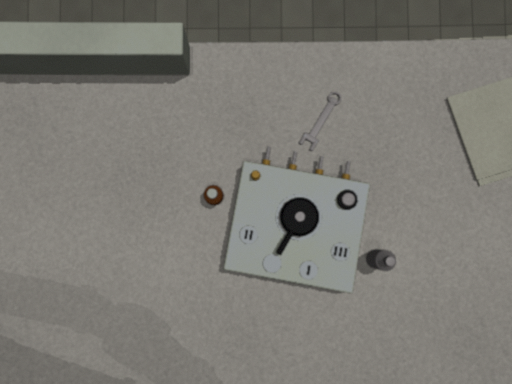

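Run:
```python
import cv2
im=cv2.imread("pics/top0.png"); c=im[80:330,110:410]
cv2.imwrite("pics/topc.png",cv2.resize(c[:240],(750,600),interpolation=cv2.INTER_CUBIC))
```

```text
(no output)
```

View pics/topc.png

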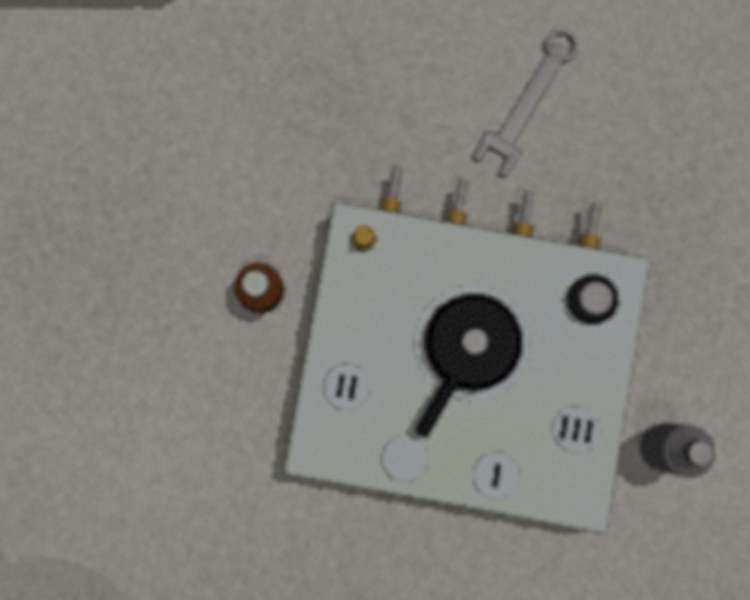

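The top view shows, in picture pixels, the plain plate at (272,263), where the tab points, plate II at (248,234), I at (309,270) and III at (340,251). The hub cap is at (300,216) and the button at (348,199). III is two counter-clockwise steps from closed (+1.4). Next I'll measure these positions.

```bash
cat > h.py <<'E'
from bench import *
import cv2, numpy as np
np.set_printoptions(precision=4,suppress=True)
def ray(name,u,v):
    p=viewer.camera_params(name)
    d=np.array([(u-p["cx"])/p["fx"],(v-p["cy"])/p["fy"]]); s=d.copy()
    for _ in range(20): s=d/(1+p["k1"]*(s@s))
    R=np.array(p["R"]);t=np.array(p["t"])
    return -R.T@t, R.T@np.r_[s,1]
def onz(name,u,v,z):
    o,d=ray(name,u,v); return (o+d*(z-o[2])/d[2])
def proj(name,X):
    p=viewer.camera_params(name); c=np.array(p["R"])@X+p["t"]; s=c[:2]/c[2]; s=s*(1+p["k1"]*(s@s))
    return s*p["fx"]+[p["cx"],p["cy"]]
E
python3 - <<'E'
from h import *
im=cv2.imread("pics/top0.png"); g=cv2.cvtColor(im,cv2.COLOR_BGR2GRAY)
# dark hub + tab
m=(g<45).astype(np.uint8)
n,l,st,c=cv2.connectedComponentsWithStats(m)
for i in range(1,n):
    x,y,w,h,a=st[i]
    if a>8 and 220<c[i][0]<380 and 150<c[i][1]<300: print("dark",st[i],c[i])
# plates: bright vs. module
hsv=cv2.cvtColor(im,cv2.COLOR_BGR2HSV)
for p in [(272,263),(248,240),(309,277),(333,251),(300,240),(300,216),(348,199),(285,190),(400,200)]: print(p,im[p[1],p[0]],hsv[p[1],p[0]])
big=cv2.resize(im[180:300,220:380],(800,600),interpolation=cv2.INTER_CUBIC)
big=cv2.convertScaleAbs(big,alpha=1.5,beta=-60); cv2.imwrite("pics/big.png",big)
E
```

```text
dark [337 191  20  18 120] [344.0167 200.6917]
dark [ 277  198   41   56 1146] [297.1195 219.2504]
dark [367 251  12  17 121] [371.6116 258.2066]
(272, 263) [151 149 144] [ 99  12 151]
(248, 240) [149 147 143] [100  10 149]
(309, 277) [152 149 144] [101  13 152]
(333, 251) [143 142 138] [ 96   9 143]
(300, 240) [148 151 146] [ 72   8 151]
(300, 216) [131 130 134] [173   8 134]
(348, 199) [131 131 135] [  0   8 135]
(285, 190) [145 150 144] [ 65  10 150]
(400, 200) [126 133 134] [ 26  15 134]
```

View pics/big.png

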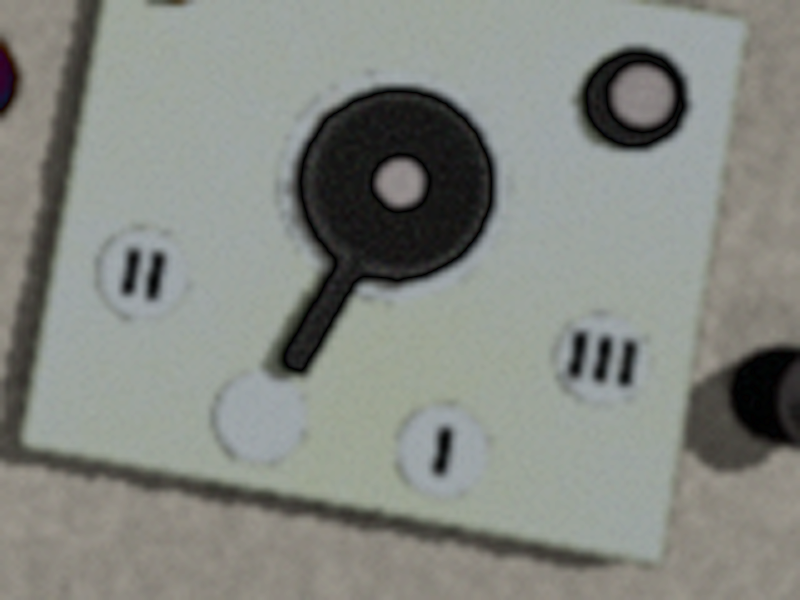

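Run:
```python
from h import *
im=cv2.imread("pics/top0.png")
def cc(U,V): return (U+.5)/5-.5+220,(V+.5)/5-.5+180
pts=dict(cap=(400,183,85),hub=(396,184,82),btn=(641,97,82),II=(143,272,63),O=(260,417,63),I=(442,450,63),III=(599,358,63),tip=(296,366,92),
 cBL=(22,443,60),cBR=(661,563,60),cTR=(748,17,60))
P={k:onz("top",*cc(a,b),z) for k,(a,b,z) in pts.items()}
for k in P: print(k,P[k][:2], 'r',np.hypot(*P[k][:2]))
for c in ("cap","hub"):
    print(c,"-> dist",{k:(round(float(np.hypot(*(P[k]-P[c])[:2])),1),round(float(np.arctan2(*(P[k]-P[c])[1::-1])),3)) for k in ("II","O","I","III","tip","btn")})
print(np.linalg.norm((P["cBR"]-P["cBL"])[:2]),np.linalg.norm((P["cBR"]-P["cTR"])[:2]))
d=(P["cTR"]-P["cBR"]);print("yaw",np.arctan2(d[1],d[0])); d=P["cBL"]-P["cBR"];print(np.arctan2(-d[0],d[1]))
# least-squares axis from plates
from scipy.optimize import least_squares
Q=[P[k][:2] for k in ("II","O","I","III")]
def f(x): 
    return np.concatenate([x[:2]+115*np.array([np.cos(x[2]+a),np.sin(x[2]+a)])-q for a,q in zip((-.7,0,.7,1.4),Q)])
r=least_squares(f,[*P["cap"][:2],-2.6]);print(r.x,r.fun)
# second view check
sc=cv2.imread("pics/scene0.png")
for k in P: 
    u=proj("scene",P[k]); print(k,u); cv2.circle(sc,tuple(int(round(a)) for a in u),1,(0,0,255),-1)
cv2.imwrite("pics/scc.png",cv2.resize(sc[140:290,90:290],(800,600),interpolation=cv2.INTER_CUBIC))
```

```text
cap [583.8262 -93.0501] r 591.194845812131
hub [583.5318 -91.6713] r 590.6885713299928
btn [ 619.8873 -195.7121] r 650.0488842985332
II [547.0729  15.4194] r 547.2901403262612
O [485.2843 -34.1544] r 486.48466267394673
I [ 471.1203 -111.4194] r 484.11633601472306
III [ 509.7365 -178.962 ] r 540.2394460608961
tip [507.7457 -47.9481] r 510.004620849085
cBL [474.6292  67.5054] r 479.4057419638657
cBR [ 423.438  -203.5344] r 469.81481775554175
cTR [ 656.0347 -247.0847] r 701.0223695907009
cap -> dist {'II': (114.5, 1.897), 'O': (114.8, 2.603), 'I': (114.2, -2.98), 'III': (113.4, -2.282), 'tip': (88.4, 2.606), 'btn': (108.8, -1.233)}
hub -> dist {'II': (113.1, 1.899), 'O': (113.8, 2.612), 'I': (114.1, -2.968), 'III': (114.3, -2.273), 'tip': (87.5, 2.618), 'btn': (110.2, -1.235)}
275.8316501138478 236.6386606136954
yaw -0.18509247990729275
-0.18667086150921522
[584.4805 -92.676   -3.679 ] [-0.2218  0.5739  0.4089  0.3518 -0.1238  0.1317 -0.0633 -1.0574]
cap [194.6207 188.8376]
hub [195.3614 189.8261]
btn [149.8292 215.9771]
II [235.155  174.9947]
O [202.9327 168.7086]
I [167.9887 175.2744]
III [142.9527 192.6841]
tip [200.0435 163.3812]
cBL [240.5407 156.4461]
cBR [120.7153 178.1717]
cTR [129.2584 246.54  ]
```

View pics/scc.png

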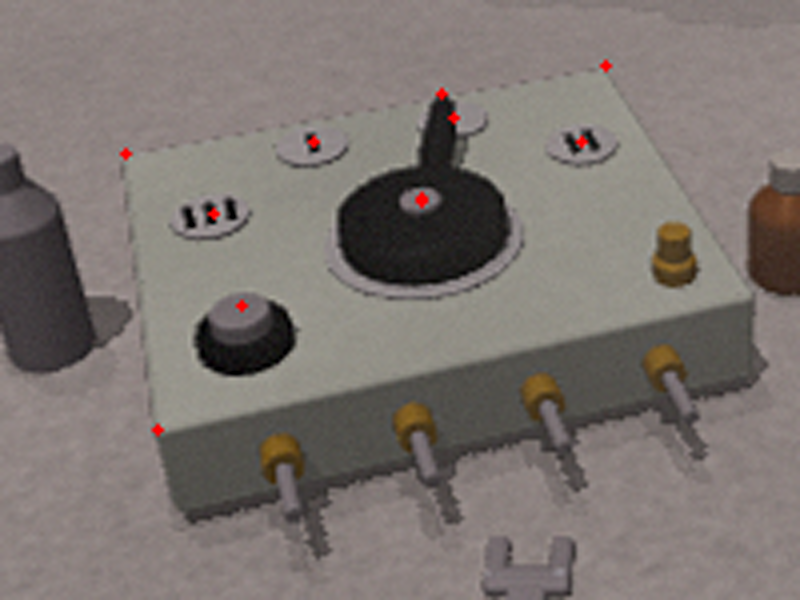

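Both views agree, with distances to the plates of 113–115 mm and the fitted axis at (584.4, -92.7), which points at 2.604 rad when closed. Next I'll check joint feasibility for the push arc.

```bash
cat >> h.py <<'E'
AX=np.array([584.3,-92.8]); TH0=2.604; BTN=np.array([619.9,-195.7])
def quat(yaw):
    return np.array([0,np.cos(yaw/2),np.sin(yaw/2),0])
def pose(a,d,z,r=72,off=-np.pi/2):
    t=TH0+a; p=AX+r*np.array([np.cos(t),np.sin(t)])-d*np.array([-np.sin(t),np.cos(t)])
    return np.r_[p,z],quat(t+off)
E
python3 - <<'E'
from h import *
for off in (-np.pi/2,np.pi/2):
    for a in (-.1,.3,.7,1.0,1.3):
        p,q=pose(a,30 if a<0 else 17,74,off=off); print(round(off,2),a,p,solver.inverse_kinematics(p,q))
    for yaw in (2.433,-.708,1.7,0): print(yaw,solver.inverse_kinematics(np.r_[BTN,90],quat(yaw)))
E
```

```text
-1.57 -0.1 [544.3036 -25.8351  74.    ] [-0.4957  0.5323  0.5559  2.0236 -0.4286  0.7003 -0.3057]
-1.57 0.3 [518.3238 -59.3314  74.    ] [-0.4258  0.495   0.5338  2.0763 -0.3998  0.6698  0.1361]
-1.57 0.7 [510.4987 -87.6657  74.    ] [-0.3795  0.4921  0.5441  2.0853 -0.4065  0.667   0.5989]
-1.57 1.0 [ 512.2776 -109.7048   74.    ] [-0.3541  0.5064  0.5695  2.0729 -0.4302  0.6778  0.962 ]
-1.57 1.3 [ 520.4901 -130.2339   74.    ] [-0.3174  0.5257  0.576   2.044  -0.4417  0.6938  1.3055]
2.433 [-0.2115  0.6687  0.6077  1.7611 -0.4835  0.8656  1.4783]
-0.708 [-0.5254  1.0369  1.2603  1.7801 -1.0752  1.1993 -1.2046]
1.7 [-0.2478  0.6868  0.6655  1.7635 -0.5331  0.8793  0.7868]
0 [-0.2829  0.7072  0.723   1.7658 -0.5833  0.8954 -0.8715]
1.57 -0.1 [544.3036 -25.8351  74.    ] [-0.101   0.4714  0.0427  1.9974 -0.0311  0.6734  2.4654]
1.57 0.3 [518.3238 -59.3314  74.    ] [-0.0258  0.4417  0.0249  2.0502 -0.0176  0.6499  2.9147]
1.57 0.7 [510.4987 -87.6657  74.    ] [-0.8002  0.9021  1.2652  2.1066 -1.0669  1.0246 -1.9237]
1.57 1.0 [ 512.2776 -109.7048   74.    ] [-0.7531  0.9107  1.2648  2.093  -1.0694  1.0332 -1.5857]
1.57 1.3 [ 520.4901 -130.2339   74.    ] [-0.7057  0.9285  1.2641  2.0639 -1.0746  1.0512 -1.2582]
2.433 [-0.2115  0.6687  0.6077  1.7611 -0.4835  0.8656  1.4783]
-0.708 [-0.5254  1.0369  1.2603  1.7801 -1.0752  1.1993 -1.2046]
1.7 [-0.2478  0.6868  0.6655  1.7635 -0.5331  0.8793  0.7868]
0 [-0.2829  0.7072  0.723   1.7658 -0.5833  0.8954 -0.8715]
```

Run:
```python
from h import *
fingers.grip(0,20)
p,q=pose(0,36,200); robot.movep(p,q)
p,q=pose(0,36,115); robot.move_l(p,150)
print(get_clock(),get_tool_pos(),p,get_ft_force(),get_gripper_width())
for n in ("wrist","scene"): cv2.imwrite(f"pics/{n}1.png",viewer.camera(n))
```

```text
4.0833 [541.4702 -25.1073 115.5773] [540.8905 -25.009  115.    ] [ 0.6467 -0.4008  0.7839] -0.25387230596474225
```

View pics/wrist1.png

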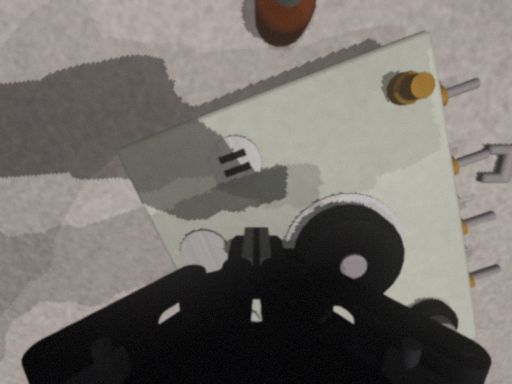

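View pics/scene1.png

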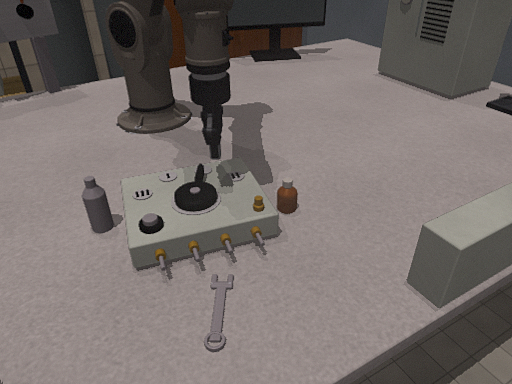

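The wrist view shows the shut tips at about (257,235), between plate II and the hub on the clear side of the tab. I'll descend beside the tab and push the first step.

```bash
cat >> h.py <<'E'
def push(a0,a1,d=17,step=.07,v=35,z=74,lim=20):
    n=int(np.ceil(abs(a1-a0)/step))
    for a in np.linspace(a0,a1,n+1):
        p,q=pose(a,d,z); s=robot.move_l(p,v,rotation=q,stop_force=lim)
        t=TH0+a; f=get_ft_force(); print(round(a,3),round(get_clock(),2),"tang",round(float(-f[0]*np.sin(t)+f[1]*np.cos(t)),2),"F",f)
        if s: print("STOP"); return False
    return True
E
python3 - <<'E'
from h import *
p,q=pose(0,36,74); print(robot.move_l(p,80,stop_force=15),get_ft_force())
p,q=pose(0,22,74); print(robot.move_l(p,40,stop_force=15),get_ft_force())
push(0,.49)
cv2.imwrite("pics/scene2.png",viewer.camera("scene"));cv2.imwrite("pics/top2.png",viewer.camera("top"))
E
```

```text
False [-0.4299 -0.7111  0.6779]
False [ 0.7268  0.6766 -0.8706]
0.0 5.63 tang 0.21 F [-0.5943  0.1096  0.6757]
0.07 5.93 tang -2.78 F [ 1.6346  2.2886 -1.2959]
0.14 6.23 tang -1.38 F [1.3922 0.9125 0.2713]
0.21 6.53 tang -1.65 F [-0.3169  1.8483 -0.2763]
0.28 6.83 tang 0.05 F [ 0.8103 -0.2674  0.4896]
0.35 7.13 tang -0.01 F [ 0.7142 -0.1238  0.75  ]
0.42 7.43 tang -0.57 F [0.3058 0.5425 0.0476]
0.49 7.73 tang -0.19 F [0.078  0.1818 0.6168]
```

```bash
python3 -c "
import cv2,numpy as np
a=cv2.imread('pics/scene2.png')[120:270,90:290];b=cv2.imread('pics/top2.png')[150:300,210:410]
cv2.imwrite('pics/j2.png',np.hstack([cv2.resize(x,(400,300),interpolation=cv2.INTER_CUBIC) for x in (a,b)]))"
```

```text
(no output)
```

View pics/j2.png

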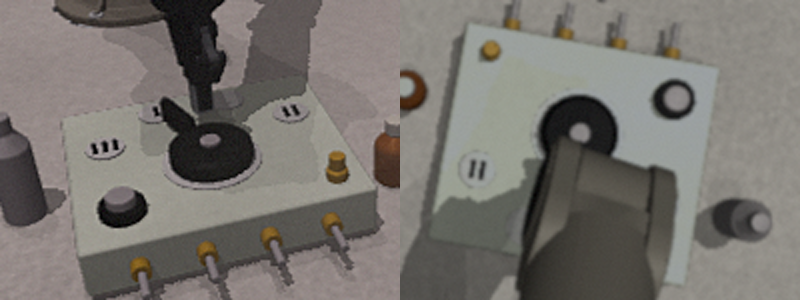

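The scene view shows the tab clicked over to plate I (about (175,115) in the crop), with no harm done. I'll push the second step.

Run:
```python
from h import *
push(.56,1.19)
cv2.imwrite("pics/scene3.png",viewer.camera("scene"));cv2.imwrite("pics/top3.png",viewer.camera("top"))
a=cv2.imread('pics/scene3.png')[120:270,90:290];b=cv2.imread('pics/top3.png')[150:300,210:410]
cv2.imwrite('pics/j3.png',np.hstack([cv2.resize(x,(400,300),interpolation=cv2.INTER_CUBIC) for x in (a,b)]))
```

```text
0.56 8.13 tang 0.44 F [-0.6549 -0.4512  0.1666]
0.63 8.43 tang 0.01 F [0.9702 0.0758 0.0566]
0.7 8.73 tang 0.21 F [-0.1479 -0.2329  0.2614]
0.77 9.03 tang -2.56 F [-0.1477  2.5929 -1.0474]
0.84 9.33 tang -1.44 F [-0.5642  1.3346 -0.232 ]
0.91 9.63 tang -1.06 F [0.2166 1.2264 0.2395]
0.98 9.93 tang 0.51 F [1.2297 0.021  0.0536]
1.05 10.23 tang 0.04 F [-0.1486 -0.1305 -0.2301]
1.12 10.53 tang 0.32 F [ 0.5726 -0.0023  1.0441]
1.19 10.83 tang -0.08 F [-0.1811 -0.0425  0.0109]
```

View pics/j3.png

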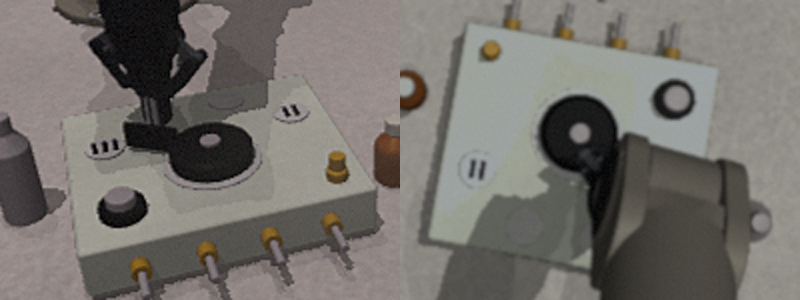

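The tab now points at III in the scene view. I'll back off, rise clear and check the angle before pressing.

Run:
```python
from h import *
p,q=pose(1.19,30,74); robot.move_l(p,60,rotation=q)
p,q=pose(1.19,30,200); robot.move_l(p,150,rotation=q)
# move aside toward the robot's left for a clear view
robot.movep(np.array([480,120,220.]),quat(2.4))
print(get_clock())
for n in ("scene","top"): cv2.imwrite(f"pics/{n}4.png",viewer.camera(n))
a=cv2.imread('pics/scene4.png')[120:270,90:290];b=cv2.imread('pics/top4.png')[150:300,210:410]
cv2.imwrite('pics/j4.png',np.hstack([cv2.resize(x,(400,300),interpolation=cv2.INTER_CUBIC) for x in (a,b)]))
g=cv2.cvtColor(cv2.imread('pics/top4.png'),cv2.COLOR_BGR2GRAY)
cv2.imwrite('pics/t4.png',cv2.resize(cv2.imread('pics/top4.png')[180:300,220:380],(800,600),interpolation=cv2.INTER_CUBIC))
```

```text
13.225
```

View pics/t4.png

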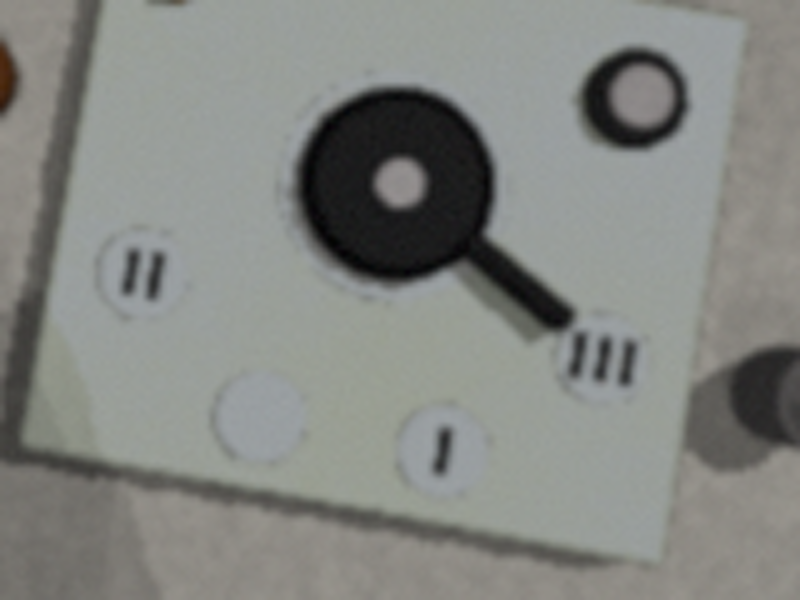

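View pics/j4.png

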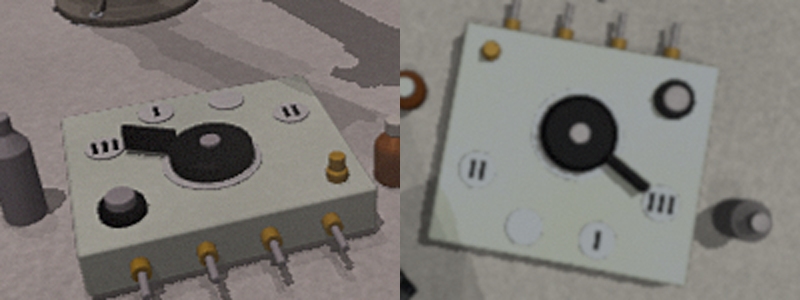

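Run:
```python
from h import *
t=onz("top",(564.5)/5-.5+220,(320.5)/5-.5+180,92)[:2]-AX
print("tip r",np.hypot(*t),"sel",(np.arctan2(t[1],t[0])-TH0)%(2*np.pi))
q=quat(1.7)
robot.movep(np.r_[BTN,200],q)
robot.move_l(np.r_[BTN,100],150)
cv2.imwrite("pics/wrist5.png",viewer.camera("wrist"));cv2.imwrite("pics/scene5.png",viewer.camera("scene"))
print(get_clock(),get_tool_pos(),get_ft_force())
a=cv2.imread('pics/scene5.png')[120:270,90:290];b=cv2.imread('pics/wrist5.png')
cv2.imwrite('pics/j5.png',np.hstack([cv2.resize(x,(400,300),interpolation=cv2.INTER_CUBIC) for x in (a,b)]))
```

```text
tip r 88.37470407711264 sel 1.3929659768401441
15.5417 [ 620.8465 -195.9057  101.3722] [ 0.2746 -0.6003  0.4262]
```

View pics/j5.png

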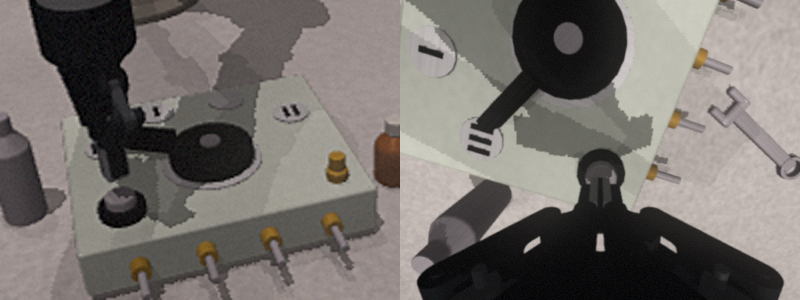

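The selector measures 1.393 rad against a detent of 1.4, and the tips are over the button. I'll press now.

Run:
```python
from h import *
print(robot.move_l(np.r_[BTN,86],40,stop_force=10),get_tool_pos(),get_ft_force())
for z in (82,80,78,77,76,75,74,73,72):
    s=robot.move_l(np.r_[BTN,z],15,stop_force=12); robot.pause(.1)
    print(z,s,get_tool_pos()[2],get_ft_force()[2])
    if s or get_ft_force()[2]>11: break
robot.pause(.2); print(get_tool_pos(),get_ft_force(),get_clock())
cv2.imwrite("pics/scene6.png",viewer.camera("scene"))
cv2.imwrite("pics/s6.png",cv2.resize(cv2.imread('pics/scene6.png')[150:250,90:223],(800,600),interpolation=cv2.INTER_CUBIC))
```

```text
False [ 619.7029 -195.6769   85.6559] [-0.6049  0.1209 -0.5881]
82 False 82.21341223158177 1.2946725447940874
80 False 80.17304037462208 2.047662465704563
78 False 78.13687274103249 3.920095097637465
77 False 77.10625058566885 3.850822300866917
76 False 76.18791929792205 4.794197686754756
75 False 76.04856825654666 11.724494959877287
[ 620.1369 -195.7864   76.0458] [-2.7753  0.5158 11.5822] 18.575
```

View pics/s6.png

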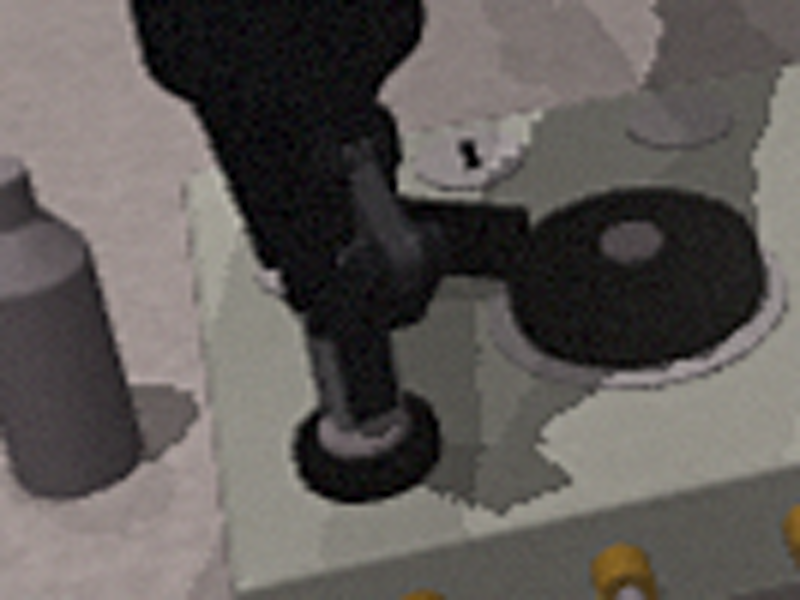

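The button is on its stop: travel is 6 mm (z 82 to 76) and the force rose sharply to 11.6 N. I'll release, retreat and do the final check.

Run:
```python
from h import *
robot.move_l(np.r_[BTN,100],40); robot.move_l(np.r_[BTN,200],150)
robot.movep(np.array([480,120,220.]),quat(2.4)); robot.pause(.3)
print(get_clock(),get_ft_force())
for n in ("scene","top"): cv2.imwrite(f"pics/{n}7.png",viewer.camera(n))
d=cv2.absdiff(cv2.imread('pics/top7.png'),cv2.imread('pics/top4.png')).max(2); print("diff vs before press",(d[150:300,230:400]>30).sum())
T=cv2.imread('pics/top7.png');cv2.imwrite('pics/j7.png',np.hstack([cv2.resize(x,(400,400),interpolation=cv2.INTER_CUBIC) for x in (cv2.imread('pics/scene7.png')[150:350,90:290],T[85:285,200:400])]))
d=cv2.absdiff(T,cv2.imread('pics/top0.png')).max(2)
for n,(x,y) in dict(bottle=(213,195),cyl=(382,260),cap=(255,175),wrench=(320,122),btn=(348,199)).items(): print(n,(d[y-18:y+18,x-14:x+14]>30).sum())
```

```text
21.8167 [-0.5129  0.4025  0.1559]
diff vs before press 0
bottle 0
cyl 0
cap 0
wrench 0
btn 0
```

View pics/j7.png

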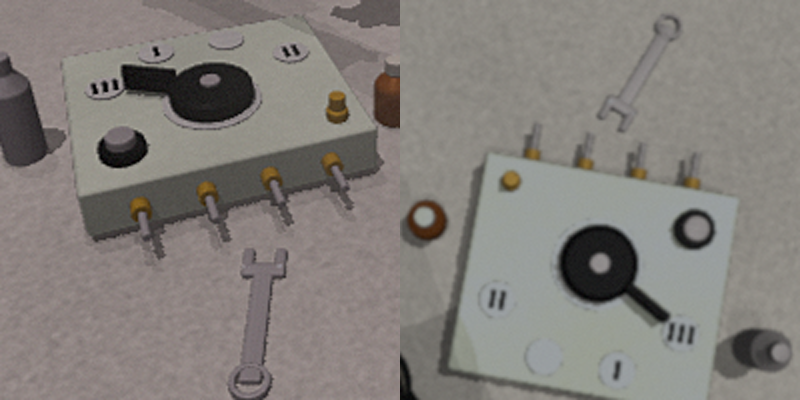

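The tab is at III, the button is up, the bystanders haven't moved and the robot is clear.

```bash
python3 -c "
from bench import *
print(order.finish_job(), get_clock())"
```

```text
the job is handed in; nothing more can be done
the job is handed in; nothing more can be done
```

The job is done and handed in. The selector points at the three-bar plate, and the sample button was then pressed fully and released.

- **Selector:** With the fingers shut, I pushed the tab counter-clockwise through two detent clicks, using about 3 N. Before pressing the button I measured it at 1.393 rad, against the 1.4 detent.
- **Button:** I pressed it its full 6 mm, from 82 to 76 mm above the bench. The force rose to about 11.6 N once it hit its stop. I then let it come back up.
- **Final checks:** At about 21.8 s, the top view showed no change around the selector or button since before the press. There was also no change at the bottle, cylinder, cap, wrench or button since the start. The robot was clear of everything.
- **Measurement gap:** The tab tip measured 88 mm from the axis instead of the given 92 mm. This was a small error in picking the tip's end, along the tab, so it did not affect the angle. No checks failed.

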